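# Fit the extraction tube on the bench port of a battery-recycling table

### The arm

A 6-joint arm with a two-finger parallel gripper is mounted at the origin on the work surface. World frame = base frame: x ahead of the robot, y to its left, z up, the work surface at z = 0. Lengths are in mm, angles in rad, forces in N, time in s.
With the tool pointing down it reaches from about 275 to 725 mm from the base axis. Payload 5.6 kg.
Tool frame: the origin (TCP) lies between the finger pads; the fingertips stand 19 mm ahead of it and the grasp point (between the pads) is the TCP; y points along the fingers, z is the direction in which the jaws open and shut, and the axes are right-handed (so a half turn about y gives the same grasp; the last joint's range is limited). The gripper opens to 85 mm and grips with 20 to 120 N. Pads are 22 mm wide; open, the fingers measure 114 mm over their backs; the gripper's body (76 mm by 85 mm) begins 54 mm behind the grasp point. The pads swing forward as they close: fully open they stand 13 mm farther back than shut.
Start: joints at [1.575, 0.255, 0.108, 0, -1.424, -0.285], TCP at [152.391, 528.46, 250.283] pointing down, gripper open.
Joint ranges: [-2.95, 2.95], [-1.21, 1.97], [-1.09, 1.5], [-2.87, 1.71], [-2.94, -0.07], [-3.05, 3.05]. Speed limits (rad/s): [2.57, 2.57, 3.14, 3.14, 3.14, 3.14].

### API

Orientations are given as [roll, pitch, yaw] about the fixed x, y, z axes, in that order (R = Rz(yaw) Ry(pitch) Rx(roll)).
In Python, from plant import readout, vision, workorder gives the robot as it stands.
- The arm moves only by the tool servo_tool, never from a script. Its argument "series" is a list that holds one entry, the list of rows, each a list of 4 numbers: the shift along the world's x, y, z in mm, then the turn about the world's z in degrees. In form: [[[dx, dy, dz, spin], ...]]. A call has 1 to 5 rows; each row shifts and turns the commanded pose from where the row before left it; what a row does not reach is not made up. A row lasts 1/8 s, in which the tool goes at most 62.5 mm and 10.7 degrees, less where a joint would pass 70% of its speed; a pose out of reach is approached as far as the arm can. A call with a gripper value outside its range is refused whole. "grip" is the closure, from -1 (fully open) to 1 (shut), set as the call begins (left out, the last holds). The fingers move at their own pace and stop on an object; the grip force is fixed at half the most. Time passes only in rows, so rows that do not move let the fingers close. It gives the time, the measured TCP pose, the force and the opening at its end, in the units of the state.
- readout.observe(): the state, without advancing time (a new reading comes with each control period).
- vision.get_image(name): name is "side" or "top"; returns a dict with "color" (420x560x3 uint8, red, green, blue), "fx", "fy", "cx", "cy" (pixels), "xyz" and "rotation" of the camera in the world. Camera axes: x right, y down, z forward; pixel columns grow to the right and rows downward; lengths in mm; the calibration is good to about 2 mm. A picture is of the moment at which its call begins. There is no depth.
- workorder.hand_in(): hands the job in, once; it reports no verdict.
The state is a dict: "clock": time; "joint_positions": joint angles; "joint_vel": joint speeds; "joint_torque": joint torques, N m; "eef_pos": TCP position; "tcp_rot": TCP orientation; "wrist_force": force on the tool from outside, world axes, zero at the start; "wrist_torque": the same for the moment, N m; "grip_width": finger opening in mm.
Only numpy, scipy, OpenCV 4.12 (cv2) and the standard library are available. Lean on these libraries where they do the work, as an engineer would, in place of code of your own. Each camera call takes 0.05 s, during which the arm holds its last target.

### The job

Push the tall aluminium tube, the one with a hole near its foot in each broad face, down onto the upright stub of the grey extraction port until it is fully home and the stub's spring button has popped out through the hole. Let go of it there, and leave the short tube without holes standing where it is.

Things in the scene. Friction and masses are not known exactly. Their poses are not given: they have to be found in the camera images.
- tube_mid (a point): Centre (half-way up) of the tall bare aluminium tube, standing loose, 0.25 to 0.42 kg. 50 mm along its own x, 70 along y, 150 tall (z up), walls 4 (42 x 62 inside, open ends). Each broad face (looking to its +x and -x) has a centred hole 36 mm wide, 20 to 66 mm above its foot. Same either way round (half a turn).
- stub_seat (a point): Foot of the stub: centre of the top of the fixed grey port (130 x 140, 30 mm tall). The tube's foot rests here when home, its centre 75 mm above. The steel stub rises along z, 66 mm straight, then a narrowing round nose up to 87 mm; flat-sided oval, 30 mm along x, 46 along y. Tube's x goes along this x, either way; play 6 mm a side in x, 8 in y, over 15 deg in yaw. Button on the +x side.
- button (a joint): Spring button of the stub: brass catch 14 mm wide, 26 to 65 mm above the port's top, sloping above, blunt below. 0 m = out, 16 mm proud of the stub; up to 0.0165 m pressed in. The sliding tube presses it in (about 7 to 20 N downward push; the tube's weight is not enough) and it pops out into the hole within the last 6 mm before home.
- short_mid (a point): Centre (half-way up) of the short tube, a bystander: same aluminium and section, 50 mm along x and 70 along y, but only 80 mm tall and without holes; stands loose on the bench.
Mind the look-alikes: they are no part of the job. What is shaped like the part that bears tube_mid but green or yellow is not meant. Of the things that look like the part that bears stub_seat, take the one that is farthest from the robot's base at the start.

How it is judged (in metres and radians):
At the end, for the whole second after the job is handed in: The tall tube sits on the stub with its foot within 6 mm of the port's top, centred within 12 mm and upright within 7 degrees; the spring button is out through a hole (less than 4 mm short of fully out); the short tube still stands upright within 30 mm of where it was (z of tube_mid in the frame of stub_seat between 0.069 and 0.081 m and horizontal distance between tube_mid and stub_seat below 0.012 m and angle between tube_mid's own z axis and vertical below 0.12 rad and value of joint button below 0.004 m and distance of short_mid from where it was at the start of the episode below 0.03 m and angle between short_mid's own z axis and vertical below 0.2 rad); the robot touches nothing.
It fails at once if the short tube is knocked over (angle between short_mid's own z axis and vertical above 0.5 rad).
It also fails if it takes over 35 s, if anything falls off the work surface, if the arm or the gripper's body presses on something with over 40 N, if the wrist force passes 120 N, or if a joint passes its speed limit or range.

## Working session

There is one attempt and no reset: what is moved stays moved. The work goes in short steps, Python scripts to look and compute and a tool call to move; the robot and the scene stay as the last step left them, time stands still between calls to the robot, and variables do not carry over. Pictures are saved under pics/ and viewed, and the job is handed in when it is done.

Besides the shell and the picture viewer there is one more tool, called in YAML: its name, and indented under it one key for each argument. servo_tool: Moves the arm, as the interface text tells. Its arguments: {"type":"object","properties":{"series":{"type":"array","items":{"type":"array","items":{"type":"array","items":{"type":"number"}}}},"grip":{"type":"number"}},"required":["series"]}

```bash
mkdir -p pics
python3 - <<'E'
from plant import readout, vision, workorder
import cv2,numpy as np,pickle
s=readout.observe();print({k:np.round(v,3) for k,v in s.items()})
for n in("side","top"):
    d=vision.get_image(n);cv2.imwrite(f"pics/{n}0.png",d["color"][:,:,::-1]);pickle.dump(d,open(f"{n}0.pkl","wb"))
    print(n,{k:np.round(v,3).tolist() for k,v in d.items() if k!="color"})
E
```

```text
{'clock': np.float64(0.0), 'joint_positions': array([ 1.575,  0.256,  0.107, -0.   , -1.424, -0.285]), 'joint_vel': array([-0.001,  0.   ,  0.001,  0.001,  0.   , -0.   ]), 'joint_torque': array([ 1.0000e-03, -3.8663e+01,  2.3794e+01,  5.3650e+00, -6.0000e-03,
       -0.0000e+00]), 'eef_pos': array([152.203, 528.04 , 249.393]), 'tcp_rot': array([-1.569,  0.   ,  2.861]), 'wrist_force': array([-0.831, -0.519,  0.362]), 'wrist_torque': array([ 0.05 ,  0.023, -0.031]), 'grip_width': np.float64(85.731)}
side {'fx': 407.247, 'fy': 407.247, 'cx': 286.175, 'cy': 214.519, 'xyz': [240.218, 492.51, 609.52], 'rotation': [-2.311, -0.016, -2.778]}
top {'fx': 442.475, 'fy': 442.475, 'cx': 279.555, 'cy': 212.01, 'xyz': [261.31, -29.505, 918.081], 'rotation': [-2.947, -0.004, -1.58]}
```

View pics/side0.png

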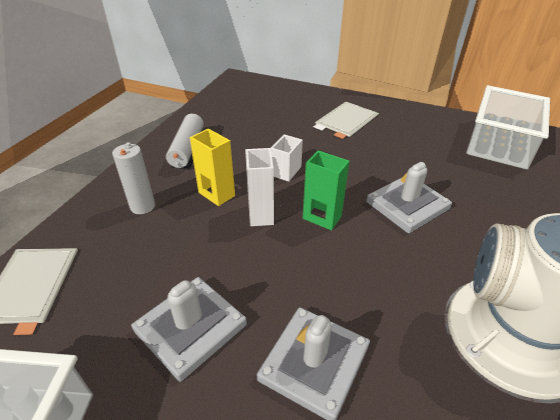

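View pics/top0.png

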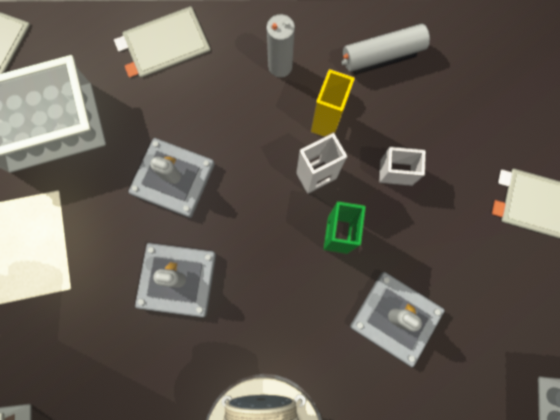

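The side view shows the silver tall tube (260,187), short tube (287,157), yellow (212,167), green (325,190) and three ports (188,325), (314,360), (410,198). The top view shows the silver tall tube (322,163), short tube (403,166), yellow (332,105), green (346,228) and ports (172,177), (176,280), (398,320). The farthest port looks like (172,177), which I'll check by casting rays.

```bash
cat > h.py <<'E'
import numpy as np,cv2,pickle
from scipy.spatial.transform import Rotation as Ro
def cam(d): return Ro.from_euler('xyz',d["rotation"]).as_matrix(),np.array(d["xyz"])
def ray(d,u,v):
    R,c=cam(d); return c,R@np.array([(u-d["cx"])/d["fx"],(v-d["cy"])/d["fy"],1.])
def onz(d,u,v,z):
    c,r=ray(d,u,v); return c+r*(z-c[2])/r[2]
def proj(d,p):
    R,c=cam(d);q=R.T@(np.array(p)-c);return np.array([d["cx"]+d["fx"]*q[0]/q[2],d["cy"]+d["fy"]*q[1]/q[2]])
def two(d1,p1,d2,p2):
    c1,r1=ray(d1,*p1);c2,r2=ray(d2,*p2)
    t=np.linalg.lstsq(np.c_[r1,-r2],c2-c1,rcond=None)[0];a=c1+t[0]*r1;b=c2+t[1]*r2
    return (a+b)/2,np.linalg.norm(a-b)
def crop(d,u0,v0,u1,v1,f,name):
    im=d["color"][v0:v1,u0:u1,::-1];cv2.imwrite(name,cv2.resize(im,None,fx=f,fy=f,interpolation=cv2.INTER_CUBIC))
E
python3 - <<'E'
from h import *
t=pickle.load(open("top0.pkl","rb"));s=pickle.load(open("side0.pkl","rb"))
for p in((172,177),(176,280),(398,320)):
    q=onz(t,*p,30);print("port",p,q.round(),np.hypot(*q[:2]).round(),proj(s,q).round())
for p,z in(((322,150),150),((403,160),80)):
    q=onz(t,*p,z);print(p,q.round(),proj(s,q).round())
# compose crops
a=cv2.resize(t["color"][125:205,285:435,::-1],None,fx=5,fy=5,interpolation=2)
cv2.imwrite("pics/c1.png",a)
crop(t,120,130,220,225,6,"pics/c2.png");crop(s,120,260,260,385,5,"pics/c3.png");crop(s,230,125,310,235,5,"pics/c4.png")
E
```

```text
port (172, 177) [512. 188.  30.] 546.0 [192. 317.]
port (176, 280) [301. 172.  30.] 346.0 [317. 352.]
port (398, 320) [ 220. -264.   30.] 344.0 [411. 196.]
(322, 150) [ 527. -112.  150.] [255. 158.]
(403, 160) [ 530. -280.   80.] [284. 145.]
```

View pics/c1.png

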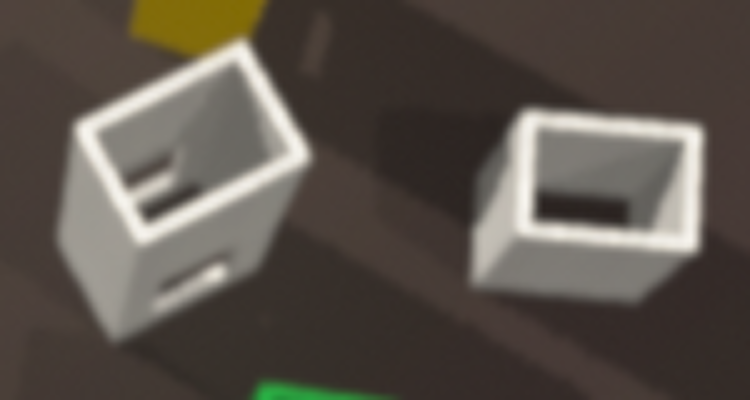

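View pics/c2.png

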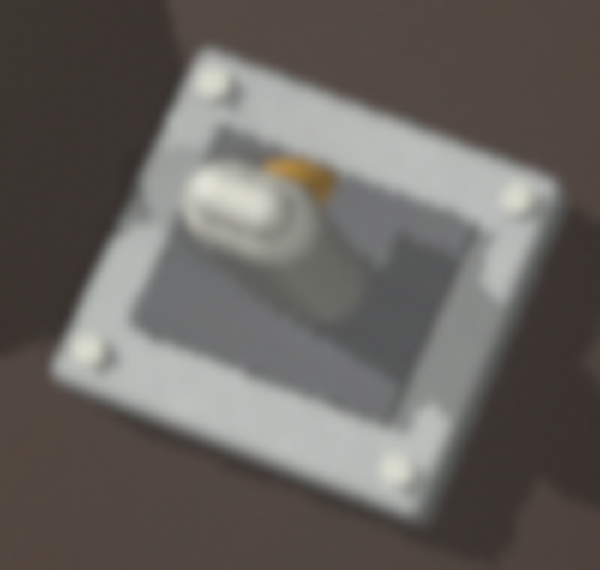

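View pics/c3.png

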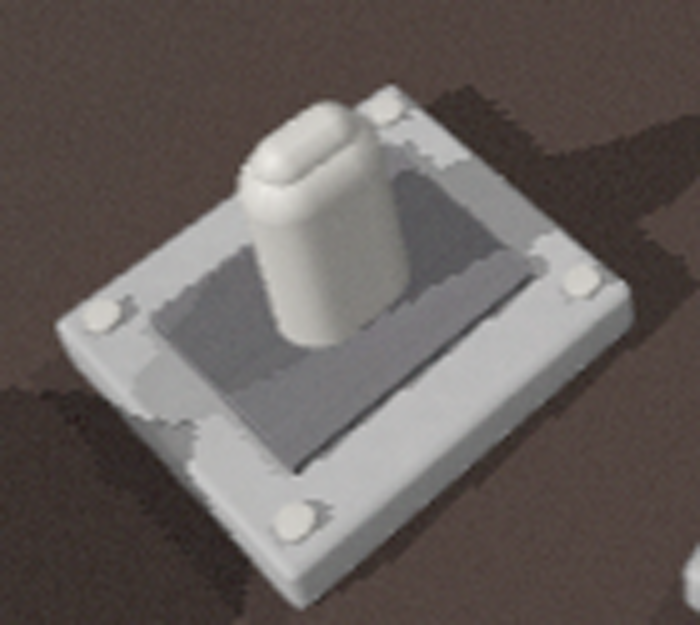

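View pics/c4.png

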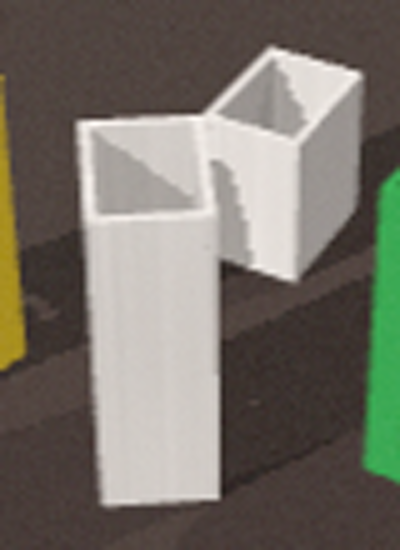

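The crops confirm it: the tall silver tube has holes in its broad faces (c1 at 160,190 and 195,285), and the short one has none. The chosen port has its brass button on the side towards +x world (c2 at 300,175).

```bash
cat > m.py <<'E'
from h import *
t=pickle.load(open("top0.pkl","rb"));s=pickle.load(open("side0.pkl","rb"))
def rect(q,n):
    q=np.array(q);print(n,q.round(0).tolist(),"cen",q.mean(0).round(1))
    for i in range(4):
        e=q[(i+1)%4]-q[i];print("  edge",np.linalg.norm(e[:2]).round(1),np.degrees(np.arctan2(e[1],e[0])).round(1))
f=lambda p,o,k:((p[0]+.5)/k-.5+o[0],(p[1]+.5)/k-.5+o[1])
rect([onz(t,*f(p,(285,125),5),150) for p in((75,122),(244,40),(310,158),(140,242))],"tube top")
rect([onz(s,*f(p,(230,125),5),150) for p in((78,122),(202,117),(217,212),(88,220))],"tube side")
rect([onz(t,*f(p,(285,125),5),80) for p in((523,108),(704,125),(698,250),(520,233))],"short top")
rect([onz(t,*f(p,(120,130),6),32) for p in((212,82),(516,199),(397,470),(90,352))],"screws top")
rect([onz(s,*f(p,(120,260),5),32) for p in((103,315),(390,104),(583,280),(295,521))],"screws side")
rect([onz(t,*f(p,(120,130),6),30) for p in((208,47),(557,185),(425,515),(55,370))],"port top")
rect([onz(s,*f(p,(120,260),5),30) for p in((60,325),(392,87),(630,285),(300,577))],"port side")
print("nose",two(t,f((237,203),(120,130),6),s,f((305,140),(120,260),5)))
print("nose z87",onz(t,*f((237,203),(120,130),6),87),onz(s,*f((305,140),(120,260),5),87))
E
python3 m.py
```

```text
tube top [[529.0, -72.0, 150.0], [561.0, -134.0, 150.0], [515.0, -157.0, 150.0], [484.0, -94.0, 150.0]] cen [ 522.3 -114.2  150. ]
  edge 69.9 -63.6
  edge 50.7 -153.7
  edge 69.8 116.5
  edge 50.8 26.4
tube side [[559.0, -133.0, 150.0], [514.0, -155.0, 150.0], [484.0, -97.0, 150.0], [527.0, -74.0, 150.0]] cen [ 521.1 -114.8  150. ]
  edge 50.3 -153.6
  edge 66.0 117.5
  edge 49.4 28.2
  edge 67.5 -61.7
short top [[558.0, -254.0, 80.0], [551.0, -326.0, 80.0], [499.0, -320.0, 80.0], [507.0, -250.0, 80.0]] cen [ 528.8 -287.3   80. ]
  edge 72.1 -96.1
  edge 51.9 173.2
  edge 70.1 83.9
  edge 51.8 -4.6
screws top [[586.0, 226.0, 32.0], [542.0, 119.0, 32.0], [446.0, 157.0, 32.0], [488.0, 263.0, 32.0]] cen [515.6 191.2  32. ]
  edge 116.0 -112.1
  edge 103.2 158.2
  edge 114.7 68.4
  edge 104.2 -21.1
screws side [[583.0, 229.0, 32.0], [541.0, 119.0, 32.0], [445.0, 160.0, 32.0], [488.0, 267.0, 32.0]] cen [514.3 193.9  32. ]
  edge 117.4 -111.3
  edge 104.1 157.0
  edge 115.4 68.1
  edge 103.0 -21.9
port top [[599.0, 229.0, 30.0], [548.0, 105.0, 30.0], [431.0, 147.0, 30.0], [483.0, 276.0, 30.0]] cen [515.2 189.1  30. ]
  edge 134.2 -112.6
  edge 124.3 160.0
  edge 138.6 68.1
  edge 125.9 -22.0
port side [[595.0, 236.0, 30.0], [545.0, 111.0, 30.0], [430.0, 155.0, 30.0], [478.0, 281.0, 30.0]] cen [512.2 195.8  30. ]
  edge 134.6 -111.9
  edge 122.8 159.0
  edge 134.6 69.3
  edge 125.5 -21.0
nose (array([515.69220367, 192.95704392, 112.84888898]), np.float64(0.336683016889249))
nose z87 [524.03446096 200.15776044  87.        ] [529.83448955 177.3614365   87.        ]
```

servo_tool:
  series:
    - [[24,-43,0,-3],[24,-43,0,-3],[24,-43,0,-3],[24,-43,0,-3],[24,-43,0,-3]]
  grip: -1

```text
clock: 0.72
eef_pos: [272.7, 311.8, 250.0]
tcp_rot: [-1.57, -0.0, 2.598]
wrist_force: [1.0, 0.5, -0.5]
grip_width: 85.3
```

servo_tool:
  series:
    - [[24,-43,0,-3],[24,-43,0,-3],[24,-43,0,-3],[24,-43,0,-3],[24,-43,0,-3]]

```text
clock: 1.35
eef_pos: [392.7, 96.9, 250.2]
tcp_rot: [-1.571, -0.0, 2.336]
wrist_force: [0.1, 0.1, 0.4]
grip_width: 85.7
```

servo_tool:
  series:
    - [[24,-43,0,-3],[24,-43,0,-3],[24,-43,0,-3],[24,-43,0,-3],[0,0,0,0]]

```text
clock: 1.98
eef_pos: [488.9, -76.0, 249.0]
tcp_rot: [-1.568, -0.001, 2.123]
wrist_force: [-0.2, -0.3, -0.6]
grip_width: 85.6
```

servo_tool:
  series:
    - [[33,-41,0,-5],[0,0,-45,0],[0,0,0,0]]

```text
clock: 2.35
eef_pos: [518.8, -114.0, 201.8]
tcp_rot: [-1.564, -0.005, 2.04]
wrist_force: [-0.1, -0.6, 1.7]
grip_width: 85.7
```

Run:
```python
from plant import readout, vision
from h import *
print(readout.observe()["eef_pos"],readout.observe()["tcp_rot"])
for n in("side","top"):
    d=vision.get_image(n);cv2.imwrite(f"pics/{n}1.png",d["color"][:,:,::-1]);pickle.dump(d,open(f"{n}1.pkl","wb"))
```

```text
[ 518.81189018 -113.95607133  201.83433796] [-1.56358325 -0.00465767  2.04031447]
```

View pics/side1.png

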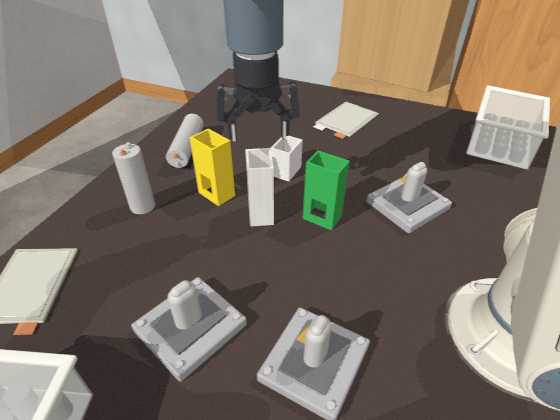

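View pics/top1.png

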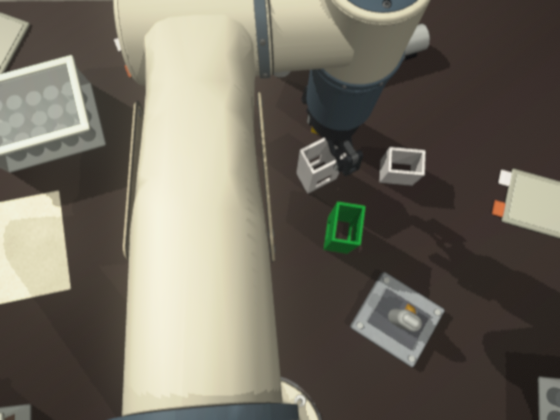

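The gripper hangs over the silver tube, with fingertips at (234,138) and (286,137) in the side view. Next I'll check the alignment.

Run:
```python
from plant import readout
from h import *
s=pickle.load(open("side1.pkl","rb"))
for z in(183,190,196): print(onz(s,260,137.5,z),onz(s,234,138,z)-onz(s,286,137,z))
print(proj(s,[521.5,-114.5,150]))
crop(s,200,80,320,230,4,"pics/c5.png")
```

```text
[ 526.78011418 -135.74443535  183.        ] [92.38569665 41.9577431   0.        ]
[ 522.07707935 -125.43358888  190.        ] [90.8694715  41.26913666  0.        ]
[ 518.04590664 -116.59572048  196.        ] [89.56984994 40.67890258  0.        ]
[258.59479115 157.88848963]
```

View pics/c5.png

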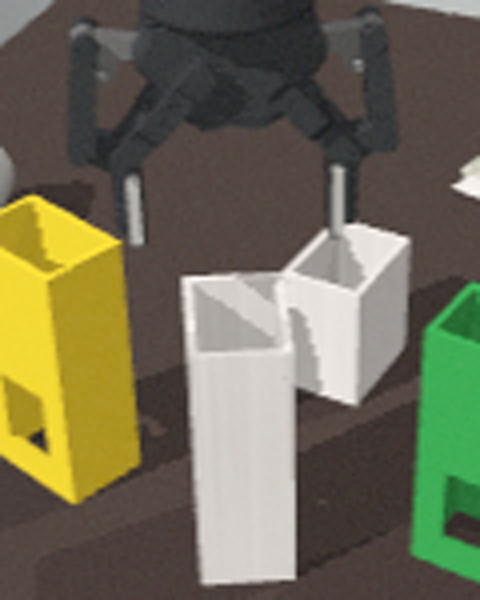

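servo_tool:
  series:
    - [[0,0,-20,0],[0,0,-20,0],[0,0,-25,0],[0,0,-25,0],[0,0,0,0]]

```text
clock: 3.08
eef_pos: [521.2, -114.0, 115.8]
tcp_rot: [-1.57, -0.0, 2.042]
wrist_force: [0.1, 0.4, 0.7]
grip_width: 85.5
```

Run:
```python
from plant import readout, vision
from h import *
print(readout.observe()["wrist_force"])
d=vision.get_image("side");crop(d,200,80,320,230,4,"pics/c6.png")
```

```text
[0.06653435 0.4225905  0.71084443]
```

View pics/c6.png

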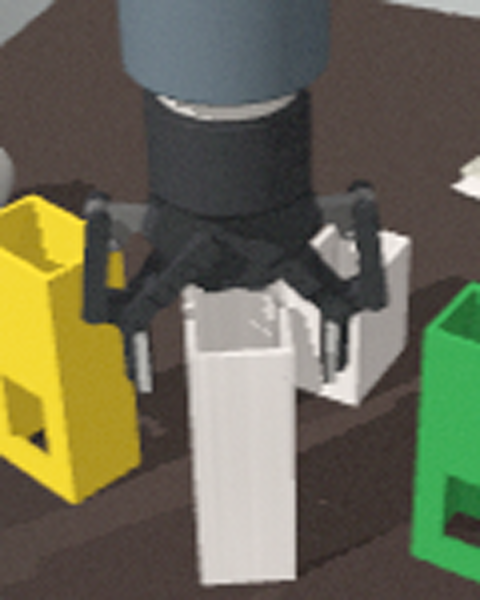

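The fingers straddle the tube, at (140,370) and (333,360) in the crop. I'll close them.

servo_tool:
  series:
    - [[0,0,0,0],[0,0,0,0],[0,0,0,0],[0,0,0,0],[0,0,0,0]]
  grip: 1

```text
clock: 3.75
eef_pos: [521.9, -114.7, 116.8]
tcp_rot: [-1.572, 0.001, 2.041]
wrist_force: [-2.1, 0.2, 6.1]
grip_width: 49.5
```

servo_tool:
  series:
    - [[0,0,0,0],[0,0,15,0],[0,0,20,0],[0,0,0,0]]

```text
clock: 4.25
eef_pos: [522.5, -114.5, 152.0]
tcp_rot: [-1.574, 0.002, 2.041]
wrist_force: [-0.0, 0.4, -4.2]
grip_width: 49.1
```

servo_tool:
  series:
    - [[0,0,50,0],[0,0,50,0],[0,0,40,-5],[0,35,0,-5],[0,45,0,-6]]

```text
clock: 4.88
eef_pos: [521.1, -34.0, 289.6]
tcp_rot: [-1.57, -0.001, 1.756]
wrist_force: [1.5, 0.8, -3.7]
grip_width: 49.6
```

servo_tool:
  series:
    - [[0,45,0,-6],[0,45,0,-6],[0,45,0,-6],[0,45,0,-6],[-6,35,0,-6]]

```text
clock: 5.5
eef_pos: [514.8, 182.3, 288.8]
tcp_rot: [-1.569, 0.001, 1.235]
wrist_force: [1.0, -0.5, -3.0]
grip_width: 49.6
```

servo_tool:
  series:
    - [[0,12,0,-3],[0,0,0,0],[0,0,0,0],[0,0,0,0]]

```text
clock: 6.0
eef_pos: [515.4, 191.7, 290.2]
tcp_rot: [-1.571, 0.0, 1.185]
wrist_force: [0.2, 0.8, -3.3]
grip_width: 49.3
```

Run:
```python
from plant import readout, vision
from h import *
o=readout.observe();print(o["eef_pos"],o["tcp_rot"],np.degrees(o["tcp_rot"][2])-90, o["joint_positions"])
for n in("side","top"):
    d=vision.get_image(n);cv2.imwrite(f"pics/{n}2.png",d["color"][:,:,::-1]);pickle.dump(d,open(f"{n}2.pkl","wb"))
```

```text
[515.41000509 191.72067015 290.20274442] [-1.57063076e+00  2.24144183e-04  1.18483219e+00] -22.11411612443402 [ 6.40699138e-01  2.47528682e-01  1.98300136e-01 -2.56547602e-05
 -1.52184527e+00 -1.02666203e+00]
```

View pics/side2.png

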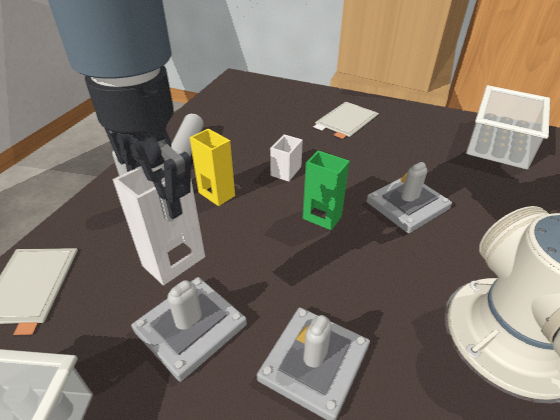

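View pics/top2.png

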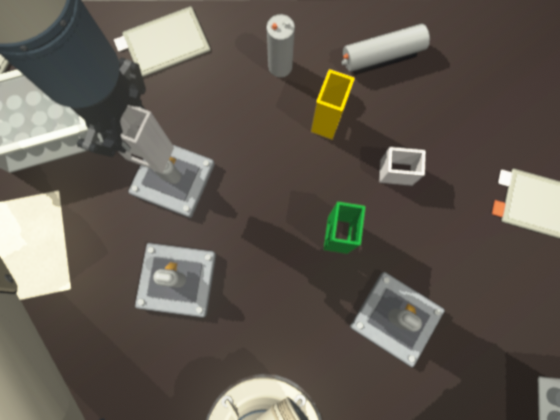

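The tube is held and hangs above the chosen port. In the side view its foot corners are near (160,281) and (204,262) with the stub at (184,300). The short tube is undisturbed at (287,157). Next I'll check where the foot lies relative to the stub.

Run:
```python
from h import *
d=pickle.load(open("side2.pkl","rb"));crop(d,100,150,260,390,2.5,"pics/c7.png")
d=pickle.load(open("side2.pkl","rb"));crop(d,105,205,225,295,6,"pics/c8.png")
from numpy import deg2rad as r
c=np.array([515.,192.,0]);a=r(-22.1);ex=np.array([np.cos(a),np.sin(a),0]);ey=np.array([-np.sin(a),np.cos(a),0])
for z in (175,325):
  for i,j in((1,1),(1,-1),(-1,-1),(-1,1)):
    p=c+25*i*ex+35*j*ey;p[2]=z;print(z,i,j,proj(d,p).round(1))
```

```text
175 1 1 [142.5 264.2]
175 1 -1 [183.9 238.1]
175 -1 -1 [205.3 255.6]
175 -1 1 [163.5 284.2]
325 1 1 [113.2 177.7]
325 1 -1 [165.2 152.9]
325 -1 -1 [190.2 169.7]
325 -1 1 [137.5 197.3]
```

View pics/c8.png

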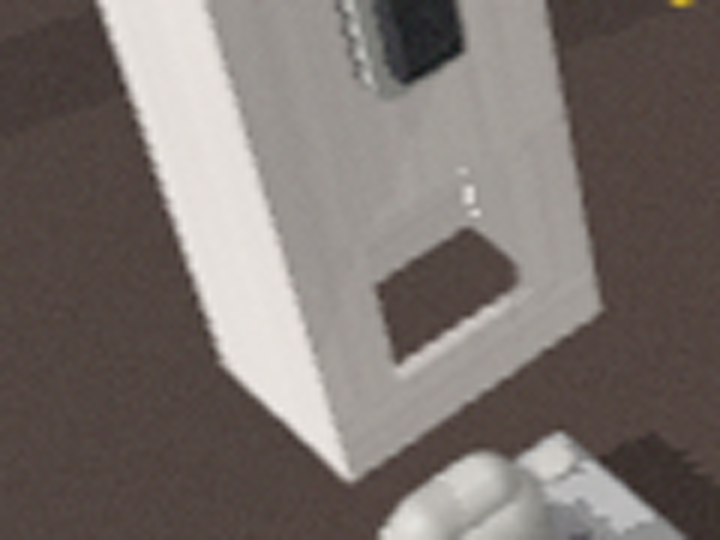

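servo_tool:
  series:
    - [[0,0,-25,0],[0,0,-25,0],[0,0,-15,0],[0,0,-10,0],[0,0,0,0]]

```text
clock: 6.72
eef_pos: [515.3, 192.3, 215.0]
tcp_rot: [-1.57, 0.001, 1.185]
wrist_force: [-0.4, 0.2, -3.0]
grip_width: 49.6
```

servo_tool:
  series:
    - [[0,0,-5,0],[0,0,-5,0],[0,0,-5,0],[0,0,0,0]]

```text
clock: 7.22
eef_pos: [516.0, 192.4, 200.4]
tcp_rot: [-1.572, -0.0, 1.185]
wrist_force: [1.9, -0.6, -2.8]
grip_width: 49.3
```

Run:
```python
from plant import vision
from h import *
d=vision.get_image("side");crop(d,100,150,260,390,2.5,"pics/c9.png")
```

```text
(no output)
```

View pics/c9.png

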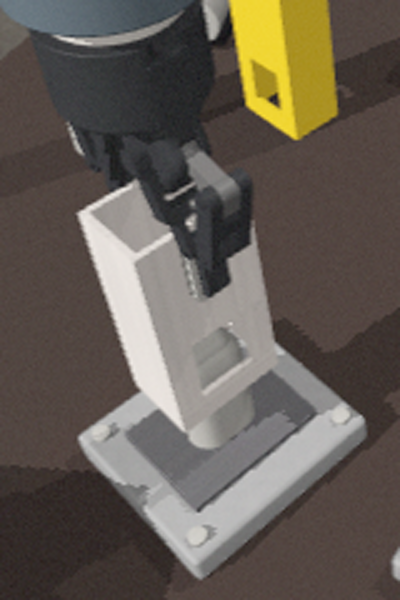

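The tube is over the stub: the nose shows through the hole at (220,350) in the crop, and the forces are low. I'll press on.

servo_tool:
  series:
    - [[0,0,-6,0],[0,0,-6,0],[0,0,-6,0],[0,0,-6,0],[0,0,0,0]]

```text
clock: 7.9
eef_pos: [518.6, 192.7, 178.5]
tcp_rot: [-1.578, -0.004, 1.186]
wrist_force: [7.8, -2.3, 1.9]
grip_width: 49.7
```

servo_tool:
  series:
    - [[0,0,-6,0],[0,0,-6,0],[0,0,-6,0],[0,0,0,0]]

```text
clock: 8.4
eef_pos: [518.0, 192.5, 159.4]
tcp_rot: [-1.576, -0.003, 1.186]
wrist_force: [8.1, -1.6, -1.7]
grip_width: 49.5
```

servo_tool:
  series:
    - [[0,0,-5,0],[0,0,-4,0],[0,0,-3,0],[0,0,0,0]]

```text
clock: 8.9
eef_pos: [514.5, 192.6, 146.9]
tcp_rot: [-1.57, 0.0, 1.185]
wrist_force: [-3.1, -0.6, 5.7]
grip_width: 49.5
```

servo_tool:
  series:
    - [[0,0,-2,0],[0,0,-2,0],[0,0,0,0]]

```text
clock: 9.28
eef_pos: [514.5, 192.7, 146.8]
tcp_rot: [-1.572, -0.002, 1.186]
wrist_force: [-13.1, -0.4, 28.2]
grip_width: 49.1
```

Run:
```python
from plant import vision
from h import *
d=vision.get_image("side");crop(d,100,170,260,390,2.7,"pics/c10.png")
d=vision.get_image("top");crop(d,90,90,230,230,4,"pics/c11.png")
```

```text
(no output)
```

View pics/c10.png

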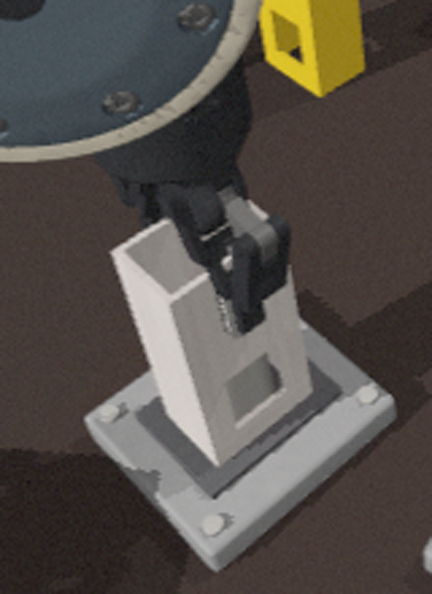

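View pics/c11.png

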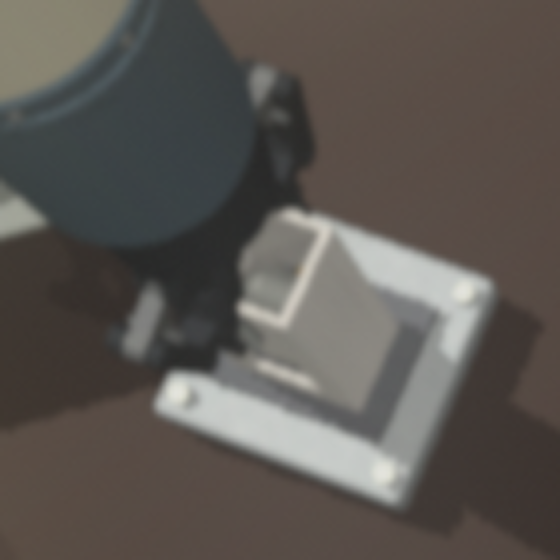

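The tube has bottomed at TCP z 146.8, which matches the 116.8 at grasp plus the 30 mm port. The sideways button force has also reversed, so the button seems to have popped out. I'll relieve the push and release.

servo_tool:
  series:
    - [[0,0,3,0],[0,0,0,0]]

```text
clock: 9.62
eef_pos: [514.5, 192.6, 146.9]
tcp_rot: [-1.57, -0.0, 1.186]
wrist_force: [-6.5, -0.6, 13.3]
grip_width: 49.5
```

servo_tool:
  series:
    - [[0,0,0,0],[0,0,0,0],[0,0,0,0],[0,0,0,0],[0,0,0,0]]
  grip: -1

```text
clock: 10.25
eef_pos: [515.4, 192.4, 145.2]
tcp_rot: [-1.571, 0.0, 1.185]
wrist_force: [-0.3, 0.1, 0.6]
grip_width: 85.6
```

servo_tool:
  series:
    - [[0,0,15,0],[0,0,30,0],[0,0,40,0],[0,0,40,0],[0,0,0,0]]

```text
clock: 10.88
eef_pos: [517.0, 193.0, 275.3]
tcp_rot: [-1.577, -0.007, 1.185]
wrist_force: [-0.5, -0.0, -0.3]
grip_width: 85.2
```

servo_tool:
  series:
    - [[-40,-45,0,0],[-40,-45,0,0],[-40,-45,0,0],[-40,-45,0,0],[0,0,0,0]]

```text
clock: 11.5
eef_pos: [353.2, 10.4, 271.3]
tcp_rot: [-1.573, -0.002, 1.183]
wrist_force: [0.5, 0.9, 0.6]
grip_width: 85.6
```

Run:
```python
from plant import vision
from h import *
d=vision.get_image("side");pickle.dump(d,open("side3.pkl","wb"));cv2.imwrite("pics/side3.png",d["color"][:,:,::-1]);crop(d,100,170,260,390,2.7,"pics/c12.png")
d=vision.get_image("top");pickle.dump(d,open("top3.pkl","wb"));cv2.imwrite("pics/top3.png",d["color"][:,:,::-1]);crop(d,110,110,230,230,5,"pics/c13.png")
```

```text
(no output)
```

View pics/c12.png

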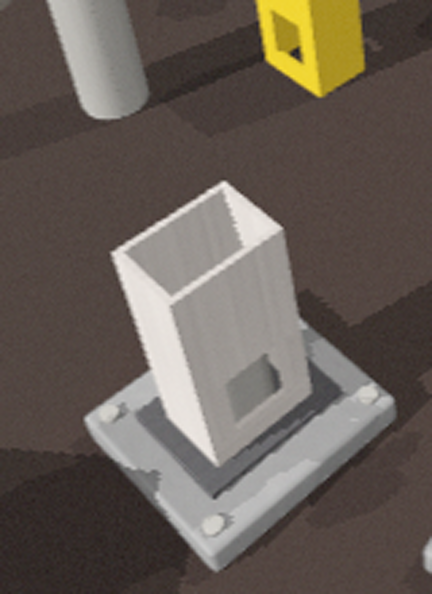

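View pics/top3.png

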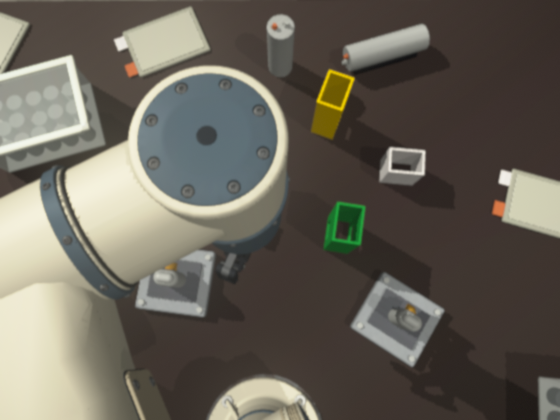

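View pics/c13.png

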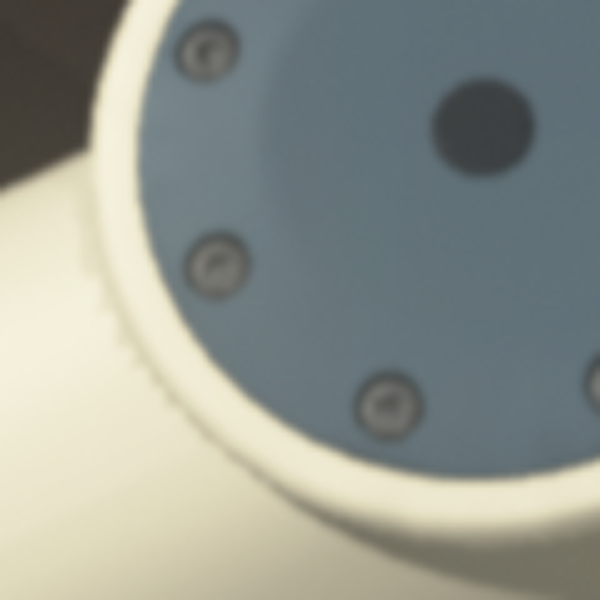

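The tube stands upright on the port in the side view, with its rim centre near crop (198,240). The arm hides the top view, so I'll move it aside for a clear check.

servo_tool:
  series:
    - [[0,-50,0,0],[0,-50,0,0],[0,-50,0,0],[0,-40,0,0],[0,-30,0,0]]

```text
clock: 12.22
eef_pos: [356.3, -208.9, 269.8]
tcp_rot: [-1.57, 0.0, 1.185]
wrist_force: [0.5, -0.2, 0.1]
grip_width: 85.4
```

Run:
```python
from plant import vision
from h import *
d=vision.get_image("side");pickle.dump(d,open("side4.pkl","wb"));crop(d,130,225,220,350,5,"pics/c14.png")
d=vision.get_image("top");pickle.dump(d,open("top4.pkl","wb"));cv2.imwrite("pics/top4.png",d["color"][:,:,::-1]);crop(d,120,110,220,220,5,"pics/c15.png")
```

```text
(no output)
```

View pics/c14.png

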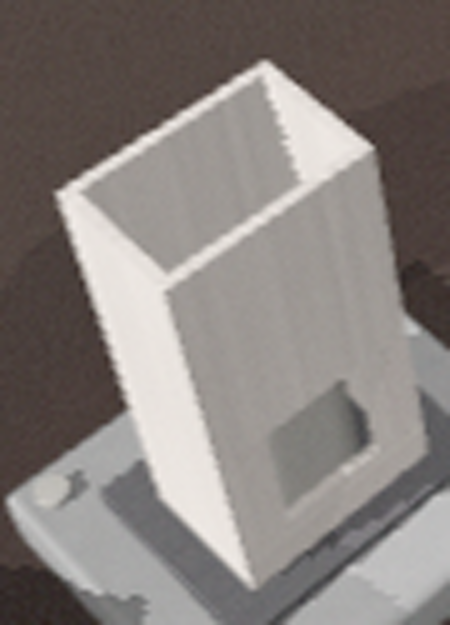

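View pics/c15.png

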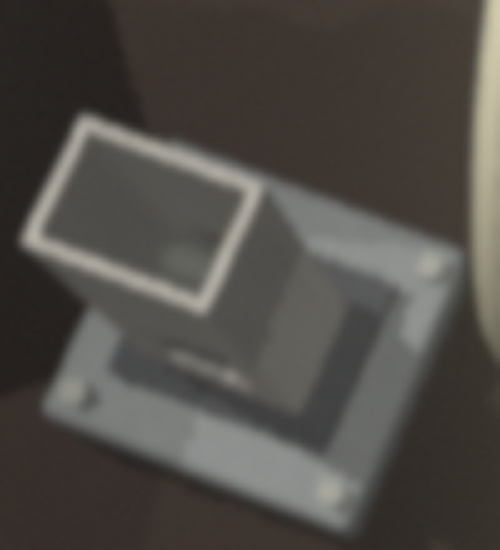

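View pics/top4.png

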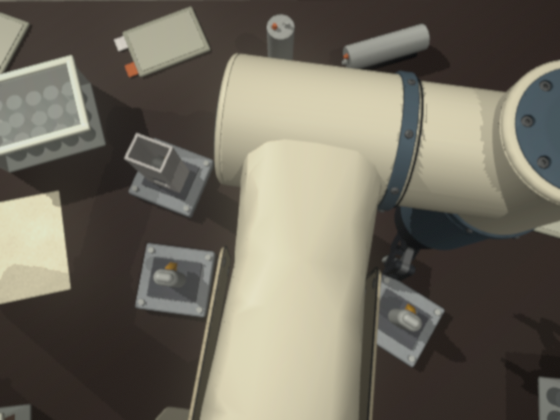

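Run:
```python
from h import *
from plant import readout
t=pickle.load(open("top4.pkl","rb"));s=pickle.load(open("side4.pkl","rb"))
f=lambda p,o,k:((p[0]+.5)/k-.5+o[0],(p[1]+.5)/k-.5+o[1])
T=[(84,115),(263,188),(205,311),(23,240)];S=[(60,193),(267,62),(377,150),(167,288)]
q=[]
for a,b in zip(T,S):
    p,e=two(t,f(a,(120,110),5),s,f(b,(130,225),5));q.append(p);print(p.round(1),e.round(1))
print("rim cen",np.mean(q,0).round(1))
foot=[onz(s,*f(b,(130,225),5),30) for b in((155,492),(252,588),(427,448))]
print("foot cen from diag",((foot[0]+foot[2])/2).round(1))
print(readout.observe()["joint_vel"].round(3),readout.observe()["wrist_force"])
```

```text
[551.1 216.7 179.4] 1.2
[524.  152.8 180.1] 0.0
[478.5 170.9 179.7] 2.1
[504.6 234.9 181. ] 1.4
rim cen [514.6 193.8 180. ]
foot cen from diag [516.5 192.9  30. ]
[ 0.052 -0.027 -0.019 -0.014 -0.002 -0.058] [-0.28374495 -0.14244842 -0.8689701 ]
```

servo_tool:
  series:
    - [[0,0,10,0],[0,0,0,0],[0,0,0,0]]

```text
clock: 12.7
eef_pos: [355.7, -206.8, 280.5]
tcp_rot: [-1.571, -0.0, 1.187]
wrist_force: [0.1, -0.7, -0.1]
grip_width: 85.4
```

Run:
```python
from plant import workorder
print(workorder.hand_in())
```

```text
the job is handed in; nothing more can be done
None
```

I pushed the tall silver tube down onto the stub of the farthest port, released it, moved the arm clear and handed the job in at about 12.7 s. The one thing I couldn't check by eye is the spring button, because no camera shows that face of the tube.

- **Fully home:** the tube's rim measured z = 180.0 mm from both views, which is exactly where it should be when fully down. It bottomed firmly, with a push of about 28 N.
- **Centred and upright:** the rim centre is at (514.6, 193.8) and the foot at about (516.5, 193). The stub was measured at about (515, 192.5), so the tube is within about 2 mm of centre and stands within about 1°.
- **Button:** I take it as popped out because the roughly 8 N sideways spring force disappeared just as the tube reached home.
- **Short tube:** it was at the same pixel (403, 166) in the top view after I let go of the tall one. The arm then hid it from the top camera, so I did not check it again after the final move, which passed above bench height.
- **Robot contact:** the wrist force was about 0 N at hand-in, with the gripper open and clear.

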